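# Find the castor with the rough swivel and move it to the repair block

### The job

One of the four castors standing in the upturned plinth has a rough swivel bearing. Push the wheel of each one round on its swivel by about an eighth of a turn or more, feel which one drags, then lift that one out and seat its stem fully home in a free bore of the repair block. Push and seat gently, leave the three good castors home in their sockets, and do not disturb the other things.

Things in the scene. Friction and masses are not known exactly. Their poses are not given: they have to be found in the camera images.
- castor_a: One of four like swivel castors, 0.25 kg, loose, standing wheel up with its stem in a socket of the upturned plinth. Origin: on the swivel axis, underside of its 36 mm collar, level with the plinth's upper face when home; z up. Frame of the fixed part: collar 7 mm high; below it a square stem, 11 mm wide, 40 mm long, the last 8 mm pointed. Above turns the fork; the wheel tops it, 71 mm above.
- castor_b: One of four like swivel castors, 0.25 kg, loose, standing wheel up with its stem in a socket of the upturned plinth. Origin: on the swivel axis, underside of its 36 mm collar, level with the plinth's upper face when home; z up. Frame of the fixed part: collar 7 mm high; below it a square stem, 11 mm wide, 40 mm long, the last 8 mm pointed. Above turns the fork; the wheel tops it, 71 mm above.
- castor_c: One of four like swivel castors, 0.25 kg, loose, standing wheel up with its stem in a socket of the upturned plinth. Origin: on the swivel axis, underside of its 36 mm collar, level with the plinth's upper face when home; z up. Frame of the fixed part: collar 7 mm high; below it a square stem, 11 mm wide, 40 mm long, the last 8 mm pointed. Above turns the fork; the wheel tops it, 71 mm above.
- castor_d: One of four like swivel castors, 0.25 kg, loose, standing wheel up with its stem in a socket of the upturned plinth. Origin: on the swivel axis, underside of its 36 mm collar, level with the plinth's upper face when home; z up. Frame of the fixed part: collar 7 mm high; below it a square stem, 11 mm wide, 40 mm long, the last 8 mm pointed. Above turns the fork; the wheel tops it, 71 mm above.
- wheel_a (a point): Centre of the wheel of castor_a (50 mm diameter, 18 mm wide), 46 mm above the collar's underside and 20 mm off the swivel axis. The frame turns with the fork: x level, from the swivel axis to the wheel; y along the axle. The fork turns endlessly on the swivel bearing and stays where left. A good bearing takes under 0.01 N m, the rough one about 0.18 N m, so 4 to 5 N at the wheel's rim.
- wheel_b (a point): Centre of the wheel of castor_b (50 mm diameter, 18 mm wide), 46 mm above the collar's underside and 20 mm off the swivel axis. The frame turns with the fork: x level, from the swivel axis to the wheel; y along the axle. The fork turns endlessly on the swivel bearing and stays where left. A good bearing takes under 0.01 N m, the rough one about 0.18 N m, so 4 to 5 N at the wheel's rim.
- wheel_c (a point): Centre of the wheel of castor_c (50 mm diameter, 18 mm wide), 46 mm above the collar's underside and 20 mm off the swivel axis. The frame turns with the fork: x level, from the swivel axis to the wheel; y along the axle. The fork turns endlessly on the swivel bearing and stays where left. A good bearing takes under 0.01 N m, the rough one about 0.18 N m, so 4 to 5 N at the wheel's rim.
- wheel_d (a point): Centre of the wheel of castor_d (50 mm diameter, 18 mm wide), 46 mm above the collar's underside and 20 mm off the swivel axis. The frame turns with the fork: x level, from the swivel axis to the wheel; y along the axle. The fork turns endlessly on the swivel bearing and stays where left. A good bearing takes under 0.01 N m, the rough one about 0.18 N m, so 4 to 5 N at the wheel's rim.
- fork_a (a point): Where the fork of castor_a is gripped to lift it: between its two steel cheeks, 30 mm over their outsides (along y), 10 mm from the swivel axis towards the wheel, 34 mm above the collar's underside. The fork's round foot, 34 mm in diameter, reaches up to 17 mm. Frame as at the wheel. (Wear lets the rough fork sink 0.04 mm: too little to see or measure.)
- fork_b (a point): Where the fork of castor_b is gripped to lift it: between its two steel cheeks, 30 mm over their outsides (along y), 10 mm from the swivel axis towards the wheel, 34 mm above the collar's underside. The fork's round foot, 34 mm in diameter, reaches up to 17 mm. Frame as at the wheel. (Wear lets the rough fork sink 0.04 mm: too little to see or measure.)
- fork_c (a point): Where the fork of castor_c is gripped to lift it: between its two steel cheeks, 30 mm over their outsides (along y), 10 mm from the swivel axis towards the wheel, 34 mm above the collar's underside. The fork's round foot, 34 mm in diameter, reaches up to 17 mm. Frame as at the wheel. (Wear lets the rough fork sink 0.04 mm: too little to see or measure.)
- fork_d (a point): Where the fork of castor_d is gripped to lift it: between its two steel cheeks, 30 mm over their outsides (along y), 10 mm from the swivel axis towards the wheel, 34 mm above the collar's underside. The fork's round foot, 34 mm in diameter, reaches up to 17 mm. Frame as at the wheel. (Wear lets the rough fork sink 0.04 mm: too little to see or measure.)
- plinth: The upturned wooden plinth, fixed: an open box frame 250 x 250 mm, upper face 80 mm above the table. Origin: centre of its underside on the table. In its corners four blocks with square 13 mm sockets, 50 mm deep, at x = +-85 mm, y = +-85 mm, one castor in each, in any order. The sockets keep the stems from turning, but for some 0.15 rad of play either way; a castor lifts straight up.
- repair_block: The repair block, fixed: a dark wooden beam 220 mm long (its y), 70 mm deep, upper face 60 mm above the table. Origin: centre of its underside. Three round 18 mm bores, 52 mm deep, at y = -70, 0, 70 mm, x = 0; stems stand in them at any yaw. The one at +70 mm holds a ball castor, the others are free.
- bore_1 (a point): Mouth of the free bore at y = -70 mm of the repair block: on its axis, at the block's upper face, z up. Bore 18 mm in diameter, 52 mm deep.
- bore_2 (a point): Mouth of the free bore at y = 0 mm of the repair block: on its axis, at the block's upper face, z up. Bore 18 mm in diameter, 52 mm deep.
- ball_castor: Bystander. Ball castor with a like stem, 44 mm diameter, 36 mm high, in the repair block's bore at y = +70 mm. Origin: underside of its flange.
- tape: Bystander. Roll of yellow tape lying flat inside the plinth's frame, 96 mm diameter, 36 mm high. Origin: underside, middle.
- glue: Bystander. White glue bottle with a red nozzle, 64 mm diameter, 198 mm high. Origin: underside, middle.
- sanding_block: Bystander. Cork sanding block, 67 x 111 x 32 mm. Origin: underside, middle.
- table_leg: Bystander. Turned wooden leg, 300 mm long, 42 mm thick, lying down. Origin: underside, middle.
- gouge: Bystander. Turning gouge with a dark wooden handle, 425 mm long, 28 mm thick, lying down. Origin: underside, middle.
There are look-alikes about, which are no part of the job. Leave any green or orange look-alike of the castor_b alone.

How it is judged (in metres and radians):
On the way:
1. each of the four wheels stands turned about its swivel by 0.5 rad or more (its centre 10 mm from where it began), all castors still home (distance of each of wheel_a, wheel_b, wheel_c, wheel_d from where it was at the start of the episode above 0.01 m and distance of each of castor_a, castor_b, castor_c, castor_d from where it was at the start of the episode below 0.006 m and angle between each of castor_a, castor_b, castor_c, castor_d's own z axis and vertical below 0.08 rad), for 0.2 s.
At the end, for the whole second after the job is handed in: The castor with the rough swivel stands released and at rest in a free bore of the repair block, within 6 mm of its axis, upright within 0.1 rad, collar down on the block (within 3 mm); the three good ones are still home in their sockets (origin moved under 6 mm, tilt under 0.08 rad) (((z of fork_a in the frame of castor_a below 0.03398 m and (horizontal distance between castor_a and bore_1 below 0.006 m or horizontal distance between castor_a and bore_2 below 0.006 m) and z of castor_a in the frame of repair_block between 0.057 and 0.063 m and angle between castor_a's own z axis and vertical below 0.1 rad and linear speed of castor_a below 0.01 m/s) or (not (z of fork_a in the frame of castor_a below 0.03398 m) and (distance of castor_a from where it was at the start of the episode below 0.006 m and angle between castor_a's own z axis and vertical below 0.08 rad))) and ((z of fork_b in the frame of castor_b below 0.03398 m and (horizontal distance between castor_b and bore_1 below 0.006 m or horizontal distance between castor_b and bore_2 below 0.006 m) and z of castor_b in the frame of repair_block between 0.057 and 0.063 m and angle between castor_b's own z axis and vertical below 0.1 rad and linear speed of castor_b below 0.01 m/s) or (not (z of fork_b in the frame of castor_b below 0.03398 m) and (distance of castor_b from where it was at the start of the episode below 0.006 m and angle between castor_b's own z axis and vertical below 0.08 rad))) and ((z of fork_c in the frame of castor_c below 0.03398 m and (horizontal distance between castor_c and bore_1 below 0.006 m or horizontal distance between castor_c and bore_2 below 0.006 m) and z of castor_c in the frame of repair_block between 0.057 and 0.063 m and angle between castor_c's own z axis and vertical below 0.1 rad and linear speed of castor_c below 0.01 m/s) or (not (z of fork_c in the frame of castor_c below 0.03398 m) and (distance of castor_c from where it was at the start of the episode below 0.006 m and angle between castor_c's own z axis and vertical below 0.08 rad))) and ((z of fork_d in the frame of castor_d below 0.03398 m and (horizontal distance between castor_d and bore_1 below 0.006 m or horizontal distance between castor_d and bore_2 below 0.006 m) and z of castor_d in the frame of repair_block between 0.057 and 0.063 m and angle between castor_d's own z axis and vertical below 0.1 rad and linear speed of castor_d below 0.01 m/s) or (not (z of fork_d in the frame of castor_d below 0.03398 m) and (distance of castor_d from where it was at the start of the episode below 0.006 m and angle between castor_d's own z axis and vertical below 0.08 rad)))); the robot touches nothing.
It fails at once if a castor is forced against the plinth or the repair block with more than 40 N (contact force between any of castor_a, castor_b, castor_c, castor_d and plinth above 40 N or contact force between any of castor_a, castor_b, castor_c, castor_d and repair_block above 40 N).
It fails at once if the ball castor or another thing lying about is moved by more than 20 mm (distance of any of ball_castor, tape, glue, sanding_block, table_leg, gouge from where it was at the start of the episode above 0.02 m).
It also fails if it takes over 72 s, if anything falls off the work surface, if the arm or the gripper's body presses on something with over 40 N, if the wrist force passes 120 N, or if a joint passes its speed limit or range.

### The arm

A 6-joint arm with a two-finger parallel gripper is mounted at the origin on the work surface. World frame = base frame: x ahead of the robot, y to its left, z up, the work surface at z = 0. Lengths are in mm, angles in rad, forces in N, time in s.
With the tool pointing down it reaches from about 275 to 825 mm from the base axis. Payload 5.2 kg.
Tool frame: the origin (TCP) lies at the very end of the fingers, on their centre line; the grasp point (between the pads) lies 19 mm behind it; z points along the fingers, y is the direction in which the jaws open and shut (so a half turn about z gives the same grasp; the last joint's range is limited). The gripper opens to 93 mm and grips with 3 to 60 N. Pads are 15 mm wide; open, the fingers measure 128 mm over their backs; the gripper's body (75 mm by 188 mm) begins 65 mm behind the grasp point.
Start: joints at [-1.493, 0.259, 1.535, -0, 1.348, -0.203], TCP at [152.439, -528.457, 218.653] pointing down, gripper open.
Joint ranges: [-3.14, 3.14], [-0.91, 2.08], [0.19, 2.58], [-1.22, 4.36], [0.22, 2.71], [-3.12, 3.12]. Speed limits (rad/s): [2.57, 2.57, 3.14, 3.14, 3.14, 3.14].

### API

Orientations are given as [roll, pitch, yaw] about the fixed x, y, z axes, in that order (R = Rz(yaw) Ry(pitch) Rx(roll)).
In Python, from bench import robot gives the robot as it stands. The module is installed in compiled form; this text tells all that it offers. Calls block until the motion is done:
- robot.move_ptp(position, orientation): joint-space move of the TCP to a pose.
- robot.move_linear(position, ori=None, speed=150, f_stop=None): straight line of the TCP; ori=None keeps the orientation; speed is the mean speed in mm/s. With f_stop (N) it stops when the force on the tool has changed by that much, and returns True; else False.
- robot.move_j(angles): joint-space move.
- robot.move_gripper(opening): opening from 0.0 (shut) to 1.0 (fully open); the grip force is fixed at half the most; returns when the fingers have stopped.
- robot.sleep(seconds).
- robot.inverse_kinematics(position, orientation): joint angles nearest the present ones, or None.
- robot.get_image(name): name is "scene" or "top" or "wrist"; returns a dict with "img" (400x640x3 uint8, blue, green, red), "fovy" (degrees; the focal length in pixels is half the picture's height over the tangent of half this angle, whatever the lens; pixels are square), "cx", "cy" (the principal point, pixels), "eye" and "orientation" of the camera in the world. Camera axes: x right, y down, z forward; pixel columns grow to the right and rows downward; lengths in mm; the calibration is good to about 2 mm. A picture is of the moment at which its call begins. There is no depth.
A pose or a line that the arm cannot do raises robot.MotionError and nothing moves.
- robot.hand_in(): hands the job in, once; it reports no verdict.
Readings, each from a call of its own:
- robot.current_t(): time.
- robot.current_qpos(): joint angles.
- robot.current_joint_vel(): joint speeds.
- robot.current_joint_efforts(): joint torques, N m.
- robot.current_tcp_pos(): TCP position.
- robot.current_eef_rot(): TCP orientation.
- robot.current_contact_force(): force on the tool from outside, world axes, zero at the start.
- robot.current_ft_torque(): the same for the moment, N m.
- robot.current_gripper_width(): opening from 0.0 (shut) to 1.0 (fully open).
Only numpy, scipy, OpenCV 4.12 (cv2) and the standard library are available. Lean on these libraries where they do the work, as an engineer would, in place of code of your own. Each camera call takes 0.05 s, during which the arm holds its last target.

## Working session

There is one attempt and no reset: what is moved stays moved. The work goes in short steps, each a Python script; the robot and the scene stay as the last script left them, time stands still between calls to the robot, and variables do not carry over. Pictures are saved under pics/ and viewed, and the job is handed in when it is done.

```bash
mkdir -p pics; python3 - <<'E'
from bench import robot
import cv2,numpy as np
print(robot.current_t())
for n in ["scene","top","wrist"]:
    d=robot.get_image(n); cv2.imwrite(f"pics/{n}0.png",d["img"])
    print(n,d["fovy"],d["cx"],d["cy"],d["eye"],d["orientation"])
E
```

```text
0.0
scene 53.92215663894203 316.96431108251824 197.34270777739297 [1170.14351445  579.3835613   766.46357613] [-2.22118871 -0.01653493  2.41121904]
top 52.94007483964912 320.10809093538836 196.2553496961782 [ 459.25244373  -74.16830396 1149.41034772] [-3.02586933  0.00371742 -1.57171401]
wrist 61.41801975987053 320.84723773091577 201.44895387565532 [ 229.01871091 -505.26945931  383.95205439] [ 2.85682944e+00  3.08473632e-04 -1.29008660e+00]
```

View pics/scene0.png

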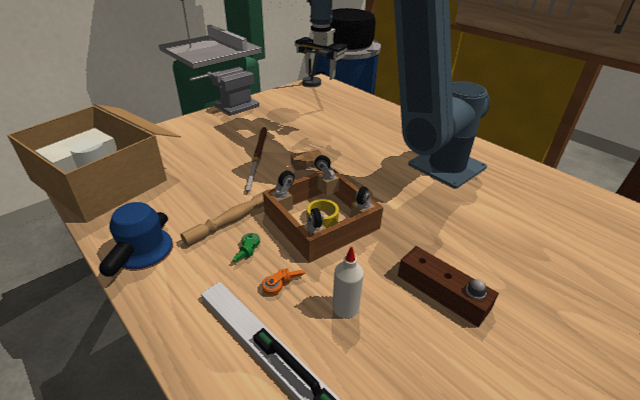

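View pics/top0.png

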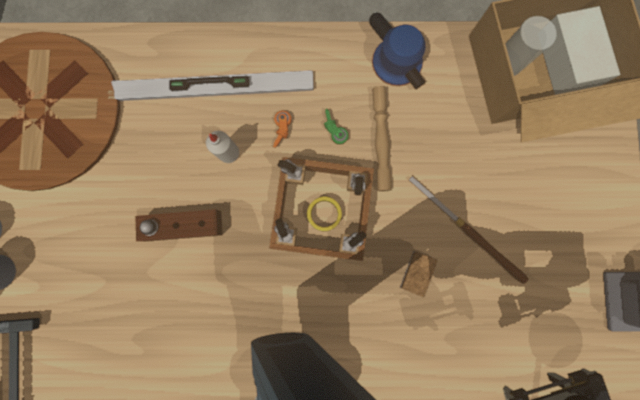

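View pics/wrist0.png

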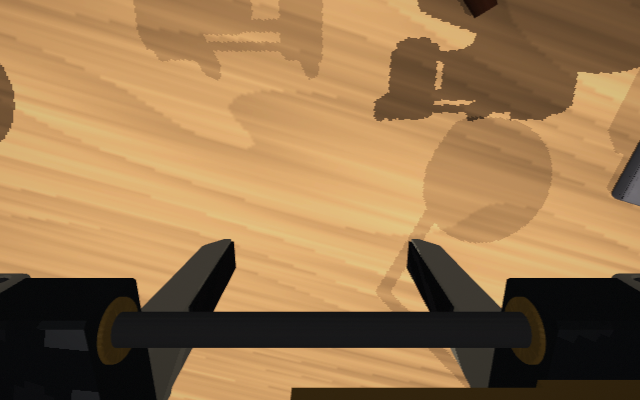

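```bash
cat > h.py <<'E'
from bench import robot
import cv2,numpy as np
from scipy.spatial.transform import Rotation as R
def shot(n,name):
    d=robot.get_image(n); cv2.imwrite(f"pics/{name}.png",d["img"]); 
    np.save(f"pics/{name}.npy",{k:d[k] for k in d},allow_pickle=True); return d
def load(name): return np.load(f"pics/{name}.npy",allow_pickle=True).item()
def ray(d,u,v):
    f=200/np.tan(np.radians(d["fovy"])/2)
    r=R.from_euler('xyz',d["orientation"]).as_matrix()@np.array([(u-d["cx"])/f,(v-d["cy"])/f,1.])
    return np.array(d["eye"]),r
def onz(d,u,v,z):
    e,r=ray(d,u,v); return (e+r*(z-e[2])/r[2])[:2]
def proj(d,p):
    f=200/np.tan(np.radians(d["fovy"])/2)
    c=R.from_euler('xyz',d["orientation"]).as_matrix().T@(np.array(p)-np.array(d["eye"]))
    return c[0]/c[2]*f+d["cx"],c[1]/c[2]*f+d["cy"]
E
python3 - <<'E'
from h import *
d=shot("top","top1")
shot("scene","scene1")
for n,(u,v) in dict(tl=(281,157),tr=(373,168),bl=(271,248),br=(362,259)).items(): print(n,onz(d,u,v,80))
for n,(u,v) in dict(b1=(202,223),b2=(176,225),ball=(148,228)).items(): print(n,onz(d,u,v,60))
cv2.imwrite("pics/top1z.png",cv2.resize(d["img"][140:275,120:400],None,fx=2.8,fy=2.8,interpolation=cv2.INTER_CUBIC))
q=robot.current_qpos();print(q, robot.current_eef_rot())
E
```

```text
tl [690.89634317  35.66425076]
tr [ 660.21111943 -213.24749382]
bl [446.11115457  59.56579584]
br [ 417.18961238 -180.39714662]
b1 [513.29165986 250.20437424]
b2 [507.95135528 320.60456478]
ball [499.91609292 396.25626315]
[-1.49281390e+00  2.58976020e-01  1.53550015e+00  2.55705946e-05
  1.34800200e+00 -2.02785839e-01] [-3.14073030e+00 -2.02764811e-04  2.80762518e-01]
```

View pics/top1z.png

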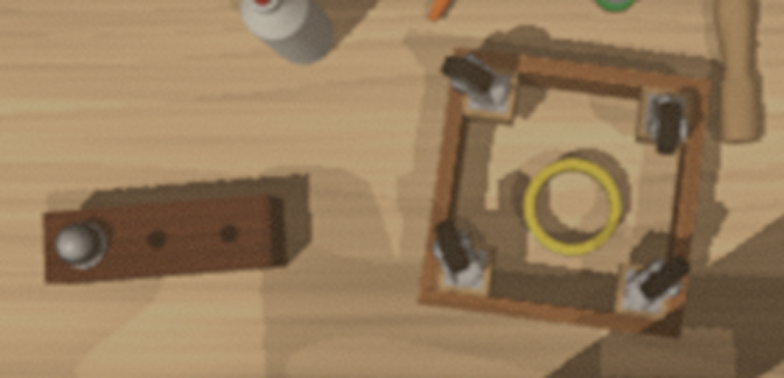

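```bash
python3 - <<'E'
from h import *
robot.move_ptp([600,-75,330],[np.pi,0,0])
print(robot.current_t(),robot.current_tcp_pos(),robot.current_qpos())
d=shot("wrist","w1"); shot("top","top2"); shot("scene","scene2")
print(d["eye"],d["orientation"])
E
```

```text
2.5583 [599.80781286 -75.92839697 329.76088374] [-3.10036858e-01  3.15179452e-01  1.19236365e+00 -3.02364315e-04
  1.63441763e+00  1.26189306e+00]
[679.54276184 -74.78877395 495.72595785] [ 2.85636302e+00 -1.28965437e-03 -1.57207462e+00]
```

View pics/w1.png

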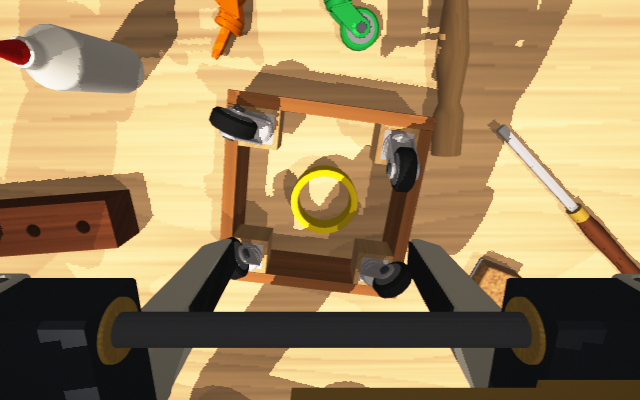

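```bash
python3 - <<'E'
from h import *
robot.move_ptp([530,260,300],[np.pi,0,0])
d=shot("wrist","w3")
robot.move_ptp([490,-75,330],[np.pi,0,0])
d=shot("wrist","w2"); print(d["eye"],robot.current_t())
a=load("w2")["img"];b=load("w3")["img"]
E
```

```text
[569.85556485 -73.3249639  495.9941861 ] 5.375
```

View pics/w2.png

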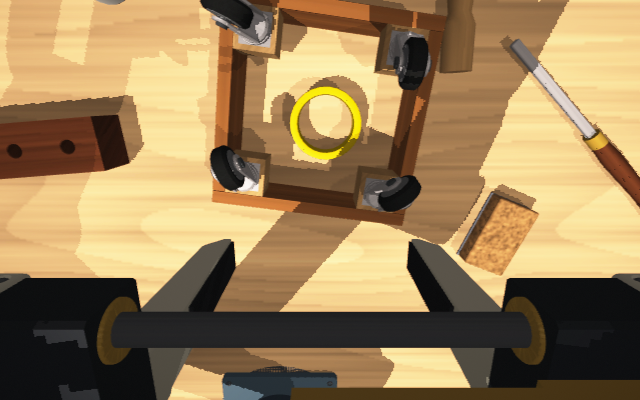

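View pics/w3.png

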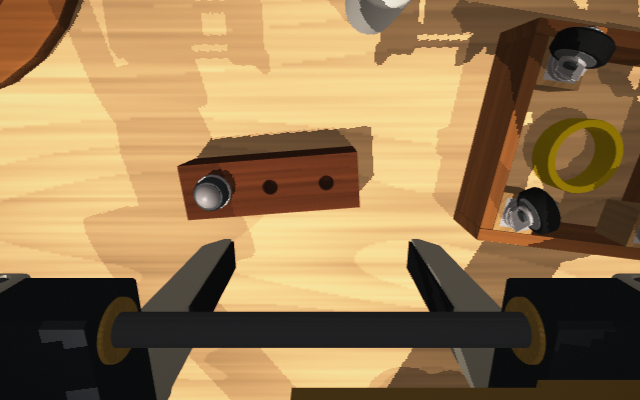

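```bash
python3 - <<'E'
from h import *
d=load("w1");cv2.imwrite("pics/w1z.png",cv2.resize(d["img"][75:310,190:450],None,fx=2.5,fy=2.5,interpolation=cv2.INTER_CUBIC))
d=load("w2");cv2.imwrite("pics/w2z.png",cv2.resize(d["img"][0:235,190:450],None,fx=2.5,fy=2.5,interpolation=cv2.INTER_CUBIC))
d=load("w3");cv2.imwrite("pics/w3z.png",cv2.resize(d["img"][120:230,160:380],None,fx=3.5,fy=3.5,interpolation=cv2.INTER_CUBIC))
for n,roi in dict(w2=(195,0,450,225),w1=(200,80,450,230),w3=(240,160,350,210)).items():
    d=load(n);im=d["img"];g=im.max(2)
    m=((g<(60 if n!='w3' else 45))*255).astype(np.uint8); k=np.zeros_like(m);x0,y0,x1,y1=roi;k[y0:y1,x0:x1]=m[y0:y1,x0:x1]
    nn,l,s,c=cv2.connectedComponentsWithStats(k)
    for i in range(1,nn):
        if s[i,4]>60: print(n,s[i],c[i],onz(d,*c[i],126 if n!='w3' else 60))
E
```

```text
w2 [201   0  53  29 855] [231.75672515  10.53099415] [656.93976029  13.93266147]
w2 [ 399   37   30   54 1171] [413.77113578  62.68488471] [ 609.36877476 -168.5059524 ]
w2 [232  49  15  22 191] [237.69633508  59.65968586] [612.19336117  11.19591375]
w2 [393  56   7  14  68] [396.02941176  61.89705882] [ 610.11257982 -150.3268014 ]
w2 [ 211  131   34   59 1124] [227.22330961 163.19661922] [505.78461573  30.15473261]
w2 [389 130  20  46 361] [398.23545706 155.32963989] [ 514.5296192  -158.76435833]
w2 [378 175  43  37 942] [399.71231423 194.38747346] [ 470.00114617 -163.32642739]
w1 [210 107  48  33 949] [232.99578504 123.42992624] [658.37078648  18.86046362]
w1 [ 392  147   26   83 1072] [404.07929104 178.91511194] [ 597.33617985 -168.59742567]
w3 [319 176  14  14 145] [325.79310345 182.27586207] [516.25011164 253.58756753]
w3 [263 180  14  14 144] [269.70138889 186.5625    ] [510.90647154 323.14414621]
```

View pics/w1z.png

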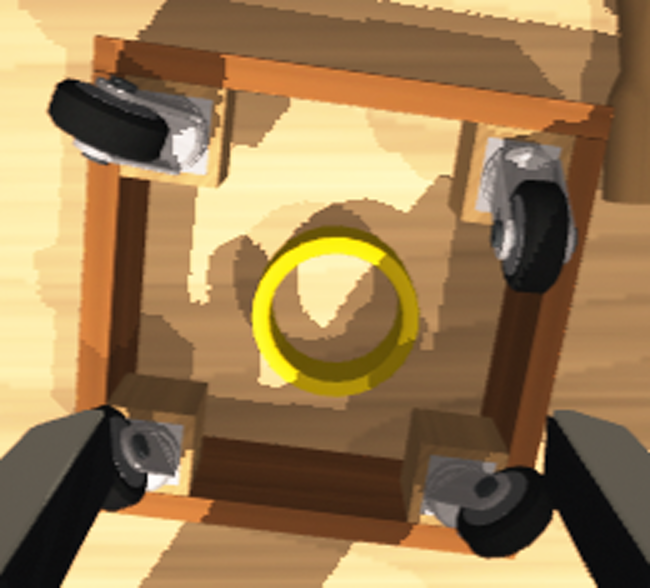

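View pics/w2z.png

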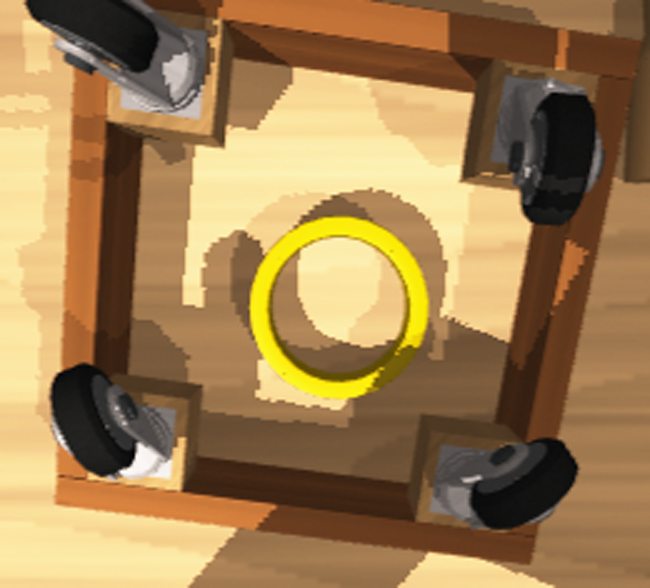

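View pics/w3z.png

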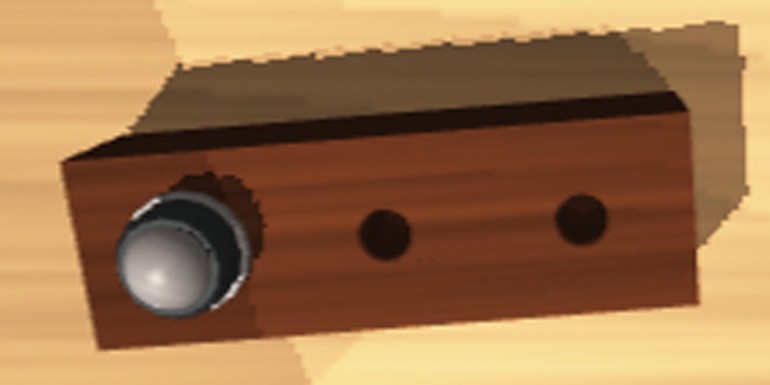

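```bash
python3 - <<'E'
from h import *
w1=load("w1");w2=load("w2")
TL=onz(w1,228,89.8,80);TR=onz(w1,434.8,118.2,80);TR2=onz(w2,446,18,80);BL=onz(w2,212.8,202,80);BR=onz(w2,402,225.2,80)
print(TL,TR,TR2,BL,BR)
print([np.linalg.norm(a-b) for a,b in((TL,TR2),(BL,BR),(TL,BL),(TR2,BR))])
# fit: box frame corners: x far/near, y left/right
P=np.array([TL,(TR+TR2)/2,BL,BR]);Q=np.array([[125,125],[125,-125],[-125,125],[-125,-125.]])
c=P.mean(0);H=Q.T@(P-c);yaw=np.arctan2(H[0,1]-H[1,0],H[0,0]+H[1,1]);M=np.array([[np.cos(yaw),-np.sin(yaw)],[np.sin(yaw),np.cos(yaw)]])
print("c",c,"yaw",yaw,"res",P-c-Q@M.T)
for n,q in dict(FL=(85,85),FR=(85,-85),NL=(-85,85),NR=(-85,-85)).items():
    p=c+M@np.array(q);print(n,p,"w1",np.round(proj(w1,[*p,87]),1),"w2",np.round(proj(w2,[*p,87]),1))
E
```

```text
[694.20863261  33.49391848] [ 661.53346168 -212.06429107] [ 660.42894412 -212.55232448] [447.43674082  65.51111174] [ 415.64251797 -180.28918977]
[np.float64(248.35422489781135), np.float64(247.84805996456626), np.float64(248.84024442193189), np.float64(246.90343109939332)]
c [554.56727358 -73.39811683] yaw -0.1304496873976443 res [[-0.55658109 -0.78589922]
 [-1.26400521  1.28774919]
 [ 0.54740177 -1.28871156]
 [ 1.27318452  0.78686159]]
FL [ 6.49901873e+02 -1.77121353e-01] w1 [257.7 128.8] w2 [254.1  27.1]
FR [ 627.78826906 -168.73271612] w1 [398.2 147.2] w2 [406.  49.]
NL [481.3462781   21.93648245] w1 [247.9 258.1] w2 [243.8 177.3]
NR [ 459.23267429 -146.61911231] w1 [373.9 272.8] w2 [378.9 194.6]
```

```bash
cat >> h.py <<'E'
AX=dict(FL=(649.9,-.2),FR=(627.8,-168.7),NL=(481.3,21.9),NR=(459.2,-146.6))
E
python3 - <<'E'
from h import *
HD=dict(FL=1.15,FR=3.14,NL=.35,NR=-1.0)
outs=[]
for n,(x0,y0) in dict(w1=(190,75),w2=(190,0)).items():
    d=load(n); s=2.5
    im=cv2.resize(d["img"][y0:y0+225,x0:x0+260],None,fx=s,fy=s,interpolation=cv2.INTER_CUBIC)
    P=lambda p:tuple(int(round(v)) for v in (np.array(proj(d,p))-[x0,y0]+.5)*s)
    for k,h in HD.items():
        a=np.array(AX[k]);u=np.array([np.cos(h),np.sin(h)]);nn=np.array([-u[1],u[0]])
        cv2.circle(im,P([*a,87]),4,(0,255,0),-1)
        for sg in(9,-9):
            pts=[P([*(a+u*(20+25*np.cos(t))+nn*sg),126+25*np.sin(t)]) for t in np.linspace(0,2*np.pi,24)]
            cv2.polylines(im,[np.array(pts)],True,(255,0,255) if sg>0 else (255,255,0),1)
    outs.append(im[:, :400] if 0 else im)
cv2.imwrite("pics/ov1.png",outs[0]);cv2.imwrite("pics/ov2.png",outs[1])
d=load("w1");print("glue",onz(d,128,72,0),onz(d,20,52,198)); t=load("top1");print(onz(t,226,150,30),onz(t,213,138,198))
E
```

```text
glue [720.49181397 190.23190494] [719.4915818  169.80292984]
[722.28576303 197.61503165] [712.59807279 189.19599461]
```

View pics/ov1.png

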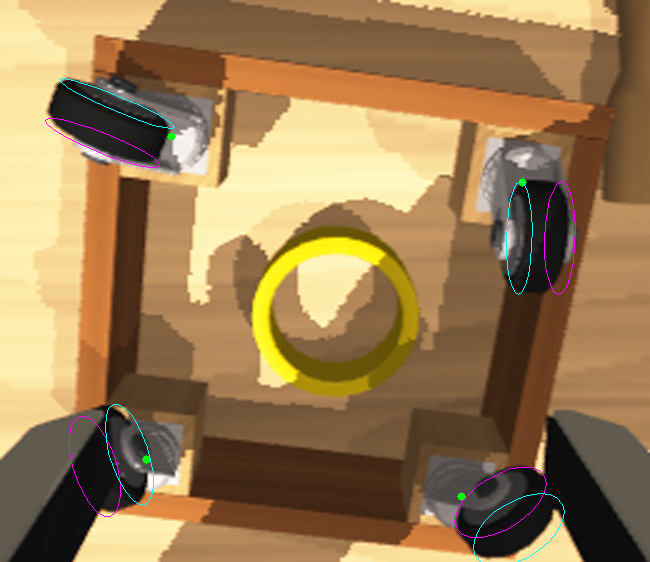

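View pics/ov2.png

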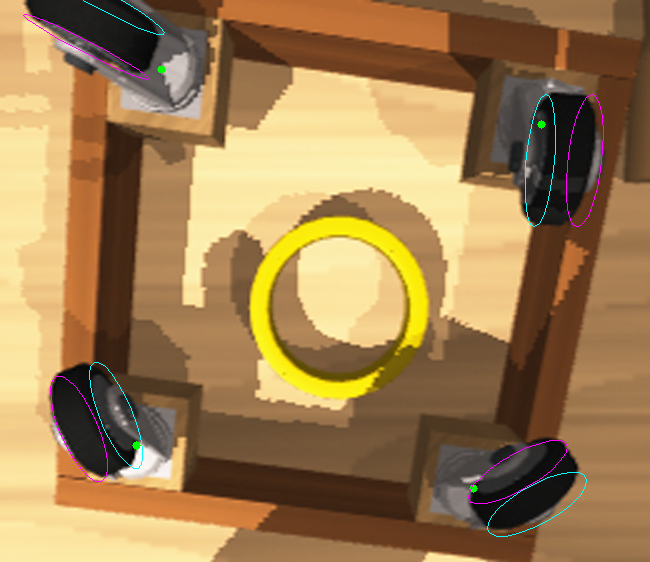

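```bash
cat >> h.py <<'E'
def yawfix(y,p):
    q1=np.arctan2(p[1],p[0]); c=1.57+q1
    return y+np.pi*np.round((c-y)/np.pi)
def push(k,h,s,D=.95,z=122,r=36):
    """s=+1: wheel turned CCW"""
    a=np.array(AX[k])
    def P(hh,lat):
        u=np.array([np.cos(hh),np.sin(hh)]);n=np.array([-u[1],u[0]])
        return a+r*u-s*lat*n
    y0=yawfix(h,P(h,42)); rec=[]
    robot.move_ptp([*P(h,42),175],[np.pi,0,y0])
    robot.move_linear([*P(h,42),z],speed=150)
    f0=np.array(robot.current_contact_force())
    hit=robot.move_linear([*P(h,29),z],speed=50,f_stop=6)
    print(k,"first",hit,np.round(np.array(robot.current_contact_force())-f0,1))
    if not hit:
      for i in range(1,6):
        hh=h+s*D*i/5
        st=robot.move_linear([*P(hh,29),z],[np.pi,0,y0+s*D*i/5],speed=60,f_stop=15)
        u=np.array([np.cos(hh),np.sin(hh),0]);n=np.array([-u[1],u[0],0])
        f=np.array(robot.current_contact_force())-f0
        print("  ",st,"tang %.2f rad %.2f z %.2f"%(f@n*s,f@u,f[2]))
        if st: break
    # back off
    p=np.array(robot.current_tcp_pos());hh=h+s*D
    n=np.array([-np.sin(hh),np.cos(hh),0])
    robot.move_linear(p-s*8*n,speed=80)
    robot.move_linear(np.array([*(p-s*8*n)[:2],180]),speed=200)
    print(k,"t",robot.current_t())
E
python3 - <<'E'
from h import *
robot.move_gripper(0.0)
print(robot.current_t())
push("NR",-1.0,1)
shot("wrist","n1");shot("top","top3")
E
```

```text
6.825
NR first False [-1.1 -0.2 -0.8]
   False tang -1.08 rad -1.12 z -0.21
   False tang -1.89 rad -0.41 z 0.77
   False tang -3.97 rad -1.68 z -0.29
   False tang -3.49 rad -2.21 z -0.21
   False tang -3.06 rad -1.55 z 0.68
NR t 12.2083
```

```bash
python3 - <<'E'
from h import *
d=load("top3")
cv2.imwrite("pics/top3z.png",cv2.resize(d["img"][140:275,240:400],None,fx=4,fy=4,interpolation=cv2.INTER_CUBIC))
E
```

```text
(no output)
```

View pics/top3z.png

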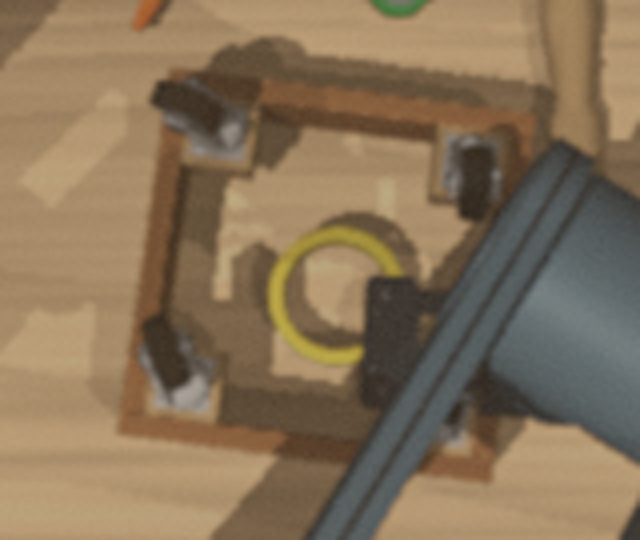

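View pics/n1.png

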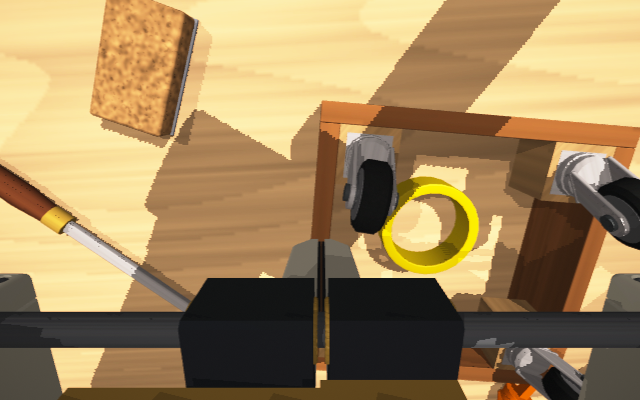

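```bash
python3 - <<'E'
from h import *
push("NL",.35,-1)
push("FL",1.15,-1)
E
```

```text
NL first False [ 0.5 -0.5 -0.5]
   False tang -0.12 rad 0.30 z -0.45
   False tang 0.00 rad 0.59 z -0.86
   False tang -0.51 rad 0.40 z -0.67
   False tang -0.49 rad 0.27 z -0.47
   False tang -0.79 rad -0.03 z -0.03
NL t 18.3417
FL first False [ 0.1 -0.4 -0.5]
   False tang -0.22 rad 0.76 z -1.34
   False tang 0.10 rad 0.12 z -1.68
   False tang 0.40 rad -1.16 z -1.14
   False tang 1.15 rad 0.46 z -0.31
   False tang -0.54 rad 1.15 z -1.72
FL t 23.15
```

NR drags clearly more (3–4 N) than NL and FL so far. FR next.

```bash
python3 - <<'E'
from h import *
push("FR",3.18,1)
robot.move_ptp([500,-75,330],[np.pi,0,0])
shot("wrist","w4");d=shot("top","top4");print(robot.current_t())
d=load("w4");cv2.imwrite("pics/w4z.png",cv2.resize(d["img"][0:240,190:450],None,fx=2.5,fy=2.5,interpolation=cv2.INTER_CUBIC))
E
```

```text
FR first False [-1.7 -0.  -0.4]
   False tang 0.09 rad 0.45 z 0.55
   False tang -0.30 rad 1.53 z 0.41
   False tang -1.02 rad 0.86 z 0.44
   False tang -0.71 rad -0.26 z -0.65
   False tang -0.73 rad 1.05 z -0.18
FR t 27.25
28.375
```

View pics/w4z.png

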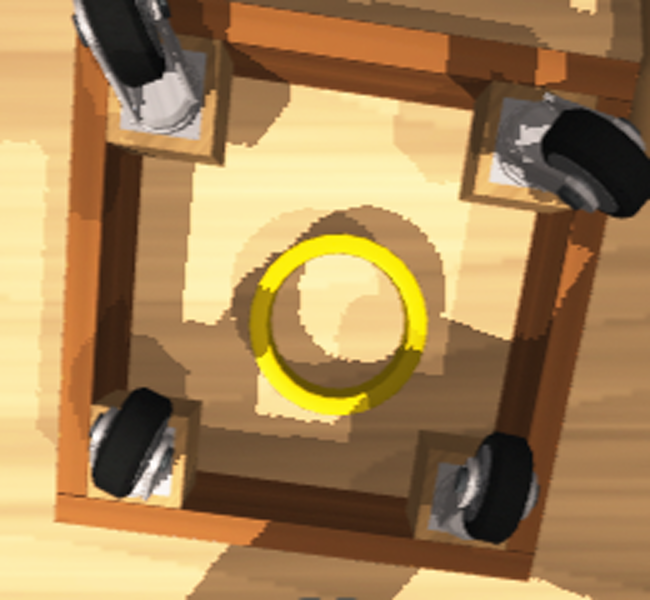

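```bash
python3 - <<'E'
from h import *
robot.move_gripper(0.85)
robot.move_ptp([430,-147,250],[np.pi,0,-.1])
d=shot("wrist","w5");print(robot.current_t(),d["eye"],robot.current_gripper_width())
im=d["img"].copy();s=1.25
im=cv2.resize(im,None,fx=s,fy=s,interpolation=cv2.INTER_CUBIC)
P=lambda p:tuple(int(round(v)) for v in (np.array(proj(d,p))+.5)*s)
for h,col in((-.1,(255,0,255)),):
    a=np.array(AX["NR"]);u=np.array([np.cos(h),np.sin(h)]);nn=np.array([-u[1],u[0]])
    for z,r in((80,18),(87,18),(97,17)):
        cv2.polylines(im,[np.array([P([*(a+r*np.array([np.cos(t),np.sin(t)])),z]) for t in np.linspace(0,2*np.pi,24)])],True,(0,255,0),1)
    for sg in(9,-9):
        cv2.polylines(im,[np.array([P([*(a+u*(20+25*np.cos(t))+nn*sg),126+25*np.sin(t)]) for t in np.linspace(0,2*np.pi,24)])],True,col,1)
cv2.imwrite("pics/ov5.png",im)
E
```

```text
30.3 [ 509.75612215 -153.8553641   417.05705401] 0.8494570980327802
```

View pics/ov5.png

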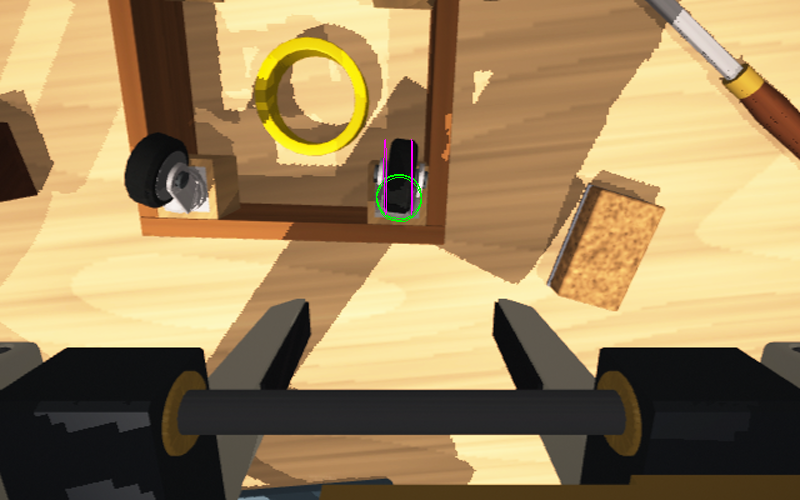

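```bash
python3 - <<'E'
from h import *
d=load("w5");im=d["img"]
o=cv2.imread("pics/ov5.png")
a=cv2.resize(im[100:195,280:360],None,fx=5,fy=5,interpolation=cv2.INTER_CUBIC)
b=cv2.resize(o[125:244,350:450],(400,475),interpolation=cv2.INTER_CUBIC)
cv2.imwrite("pics/w5z.png",np.hstack([a,b]))
m=((im.max(2)<50)*255).astype(np.uint8);k=np.zeros_like(m);k[108:175,300:342]=m[108:175,300:342]
nn,l,s,c=cv2.connectedComponentsWithStats(k)
for i in range(1,nn):
    if s[i,4]>100:
        print(s[i],c[i]); ct=cv2.findContours((l==i).astype(np.uint8),0,1)[0][0];print(cv2.minAreaRect(ct))
E
```

```text
[ 307  111   27   60 1243] [320.34835076 140.12872084]
((320.0899658203125, 140.3699951171875), (22.627416610717773, 58.97270965576172), 8.130102157592773)
```

View pics/w5z.png

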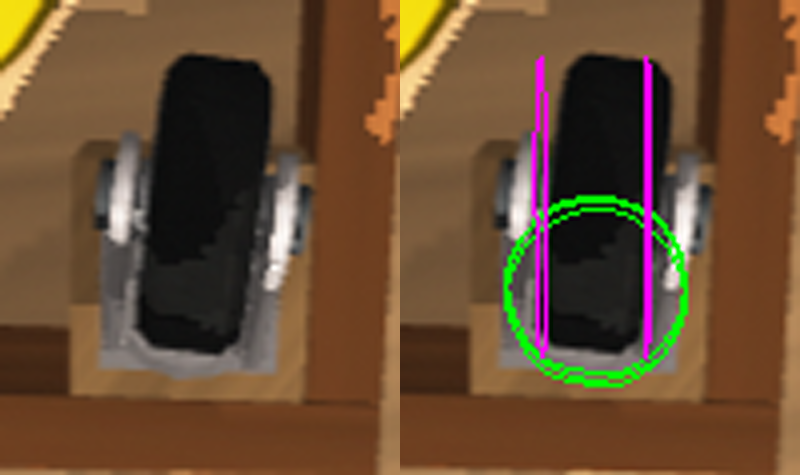

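```bash
python3 - <<'E'
from h import *
d=load("w5")
BR=onz(d,354.4,194.6,80);BL=onz(d,113.6,188.8,80);print(BR,BL,np.linalg.norm(BR-BL))
e=(BL-BR)/np.linalg.norm(BL-BR);n=np.array([e[1],-e[0]])
print("yaw",np.arctan2(-e[0],e[1]),"NR",(BR+BL)/2-e*85+n*40,"NL",(BR+BL)/2+e*85+n*40)
# collar plate left/right/bottom
L=onz(d,280+100/5,100+345/5,87);Rr=onz(d,280+277/5,100+345/5,87);B=onz(d,280+185/5,100+374/5,87);print(L,Rr,np.linalg.norm(L-Rr),B, "c",(L+Rr)/2)
c=(320.2,140.3)
for z in(126,140,151):print(z,onz(d,*c,z))
print(onz(d,320+10*.14/1,111,140)) 
E
cat /dev/null
```

```text
[ 416.06226895 -179.64180035] [447.32018946  66.82019767] 248.4362575464249
yaw -0.1261530200608957 NR [ 460.67877212 -145.768075  ] NL [482.06794671  22.8809784 ]
[ 449.72378758 -127.28669897] [ 446.17378937 -162.25812576] 35.151147620756554 [ 442.18798349 -143.4703446 ] c [ 447.94878847 -144.77241237]
126 [ 479.76238631 -150.54216299]
140 [ 481.20510105 -150.70152973]
151 [ 482.33866263 -150.82674646]
[ 504.02639174 -153.98503217]
```

```bash
python3 - <<'E'
from h import *
h=-.22;a=np.array([460.5,-145.7]);g=a+10*np.array([np.cos(h),np.sin(h)])
robot.move_ptp([*g,190],[np.pi,0,h])
print(robot.move_linear([*g,95],speed=120,f_stop=8))
f0=np.array(robot.current_contact_force())
robot.move_gripper(0.0)
print("w",robot.current_gripper_width()*93,np.round(np.array(robot.current_contact_force())-f0,1),np.round(robot.current_ft_torque(),2),robot.current_tcp_pos(),robot.current_t())
shot("wrist","w6");shot("scene","scene6")
E
```

```text
False
w 30.118344552014076 [-1.8 -5.2 -0.9] [-1.01  0.38  0.02] [ 470.22003943 -148.87991388   95.15236456] 32.4583
```

View pics/w6.png

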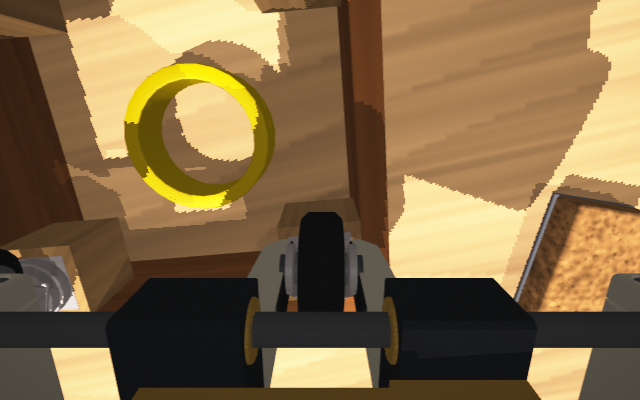

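```bash
python3 - <<'E'
from h import *
p=np.array(robot.current_tcp_pos())
print(robot.move_linear([p[0],p[1],110],speed=40,f_stop=15),np.round(robot.current_contact_force(),1))
print(robot.move_linear([p[0],p[1],215],speed=100,f_stop=15),np.round(robot.current_contact_force(),1),np.round(robot.current_ft_torque(),2),robot.current_t())
shot("wrist","w7");d=shot("scene","scene7")
cv2.imwrite("pics/s7z.png",cv2.resize(d["img"][100:280,230:500],None,fx=2.8,fy=2.8,interpolation=cv2.INTER_CUBIC))
E
```

```text
False [-0.5 -2.3 -0.9]
False [ 0.5  0.4 -2.7] [ 0.06  0.   -0.  ] 34.2833
```

View pics/s7z.png

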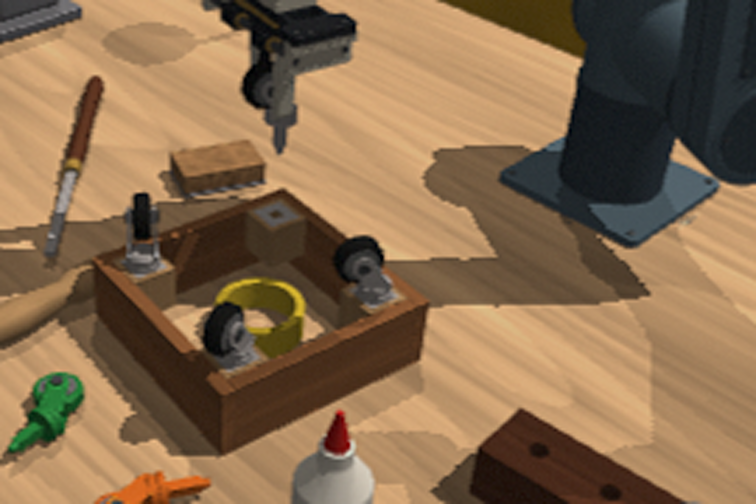

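```bash
python3 - <<'E'
from h import *
p=np.array(robot.current_tcp_pos())
d=load("scene7");print("tip est",onz(d,330,153.6,160),"expect",p[:2]-10*np.array([np.cos(-.22),np.sin(-.22)]))
robot.move_linear([p[0],p[1],245],speed=200)
T=np.array([515.5,252.3])
robot.move_ptp([T[0]+10,T[1],200],[np.pi,0,0])
robot.move_linear([T[0]+10,T[1],122],speed=100)
robot.sleep(.2)
print(robot.current_tcp_pos(),robot.current_t(),robot.current_qpos())
d=shot("scene","scene8");t=shot("top","top8");w=shot("wrist","w8")
x0,y0=370,180
a=cv2.resize(d["img"][y0:y0+140,x0:x0+130],None,fx=4,fy=4,interpolation=cv2.INTER_CUBIC)
cv2.imwrite("pics/s8z.png",a)
for n,p in dict(b1=(516.3,253.6,60),b1t=(513.3,250.2,60),b2=(510.9,323.1,60)).items():
    print(n,np.round((np.array(proj(d,p))-[x0,y0])*4),proj(d,p))
cv2.imwrite("pics/t8z.png",cv2.resize(t["img"][170:270,110:260],None,fx=5,fy=5,interpolation=cv2.INTER_CUBIC))
E
```

```text
tip est [ 457.25392874 -143.20593769] expect [ 460.04131853 -146.39895888]
[525.95868816 252.46375165 122.79264421] 37.325 [2.56440073e-01 3.95314555e-01 1.58618305e+00 1.33634420e-05
 1.15859680e+00 1.82714418e+00]
b1 [206. 320.] (np.float64(421.4676003547045), np.float64(259.9791267499523))
b1t [204. 315.] (np.float64(421.0670624343789), np.float64(258.6390611391829))
b2 [308. 380.] (np.float64(446.9406056550663), np.float64(275.09178815398735))
```

View pics/s8z.png

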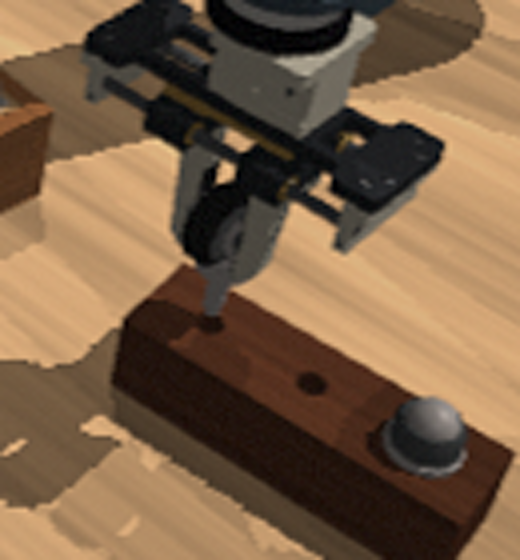

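View pics/t8z.png

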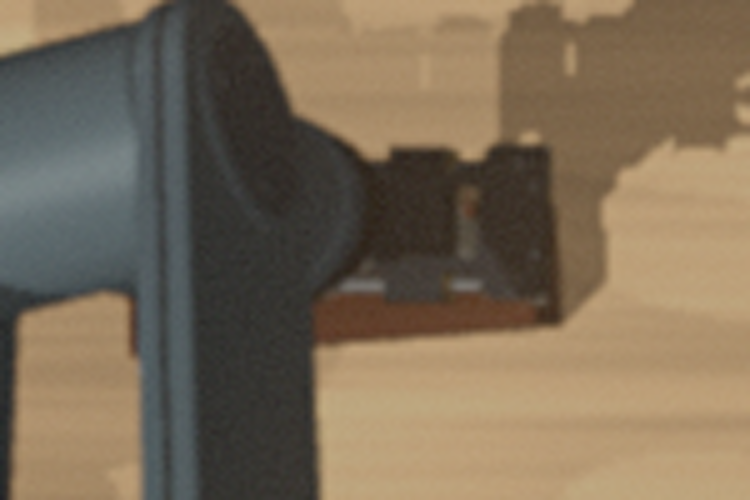

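```bash
python3 - <<'E'
from h import *
T=np.array([525.5,252.3]);f0=np.array(robot.current_contact_force())
for z in(110,104,98,92,86,80):
    s=robot.move_linear([*T,z],speed=40,f_stop=6)
    print(z,s,np.round(np.array(robot.current_contact_force())-f0,1),np.round(robot.current_tcp_pos(),1),np.round(robot.current_ft_torque(),2))
    if s:break
print(robot.current_t())
E
```

```text
110 False [ 0.4 -0.2 -0.5] [525.2 252.2 109.5] [ 0.02 -0.04 -0.04]
104 False [ 0.   0.5 -0. ] [525.2 252.2 103.6] [ 0.03 -0.01 -0.01]
98 False [ 0.6 -0.3 -1.4] [525.2 252.2  97.6] [-0.01 -0.02  0.02]
92 False [ 0.3  0.5 -0.7] [525.2 252.2  91.6] [ 0.07 -0.03  0.01]
86 False [ 0.2 -0.7 -0.6] [525.2 252.2  85.6] [0.07 0.03 0.05]
80 False [-0.6  0.8 -0. ] [525.2 252.2  79.6] [-0.01 -0.02 -0.03]
39.425
```

```bash
python3 - <<'E'
from h import *
T=np.array([525.5,252.3]);f0=np.array(robot.current_contact_force())
s=robot.move_linear([*T,73.5],speed=20,f_stop=5)
print(s,np.round(np.array(robot.current_contact_force())-f0,1),np.round(robot.current_tcp_pos(),2))
robot.move_gripper(0.65)
robot.sleep(.3)
print(robot.current_gripper_width(),np.round(np.array(robot.current_contact_force())-f0,1))
p=robot.current_tcp_pos()
print(robot.move_linear([p[0],p[1],190],speed=150,f_stop=6))
robot.move_ptp([440,200,300],[np.pi,0,0])
d=shot("scene","scene9");w=shot("wrist","w9");print(robot.current_t())
a=cv2.resize(d["img"][100:320,230:500],None,fx=2.8,fy=2.6,interpolation=cv2.INTER_CUBIC)
cv2.imwrite("pics/s9z.png",a)
E
```

```text
True [-0.  -1.6  7.5] [525.92 252.29  74.93]
0.6471560913380159 [ 0.8 -1.4  1.5]
False
42.4167
```

View pics/s9z.png

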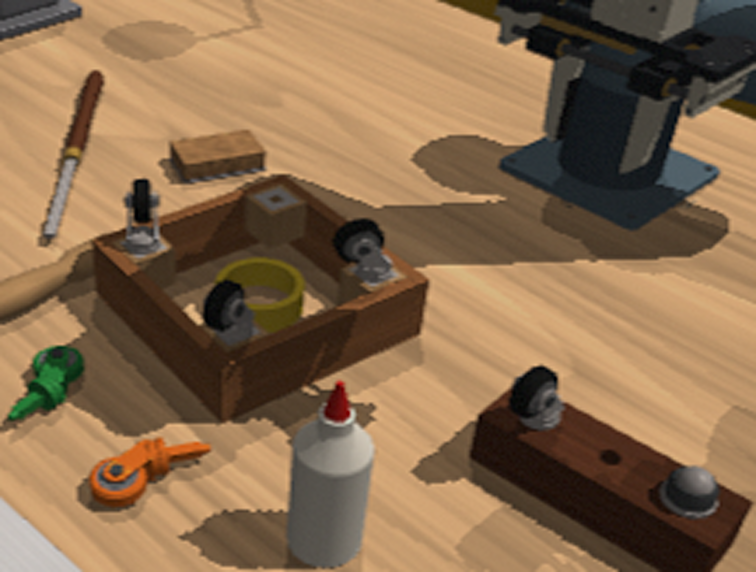

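View pics/w9.png

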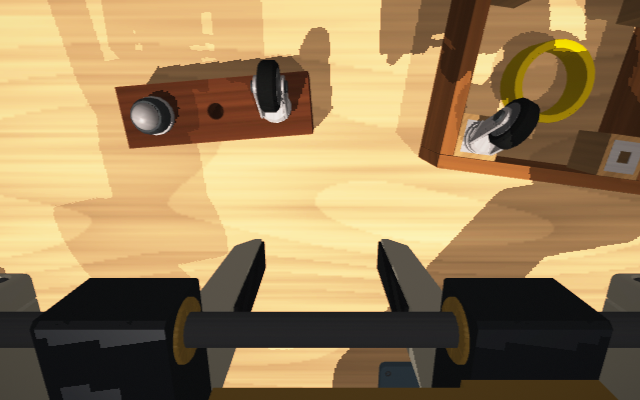

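```bash
python3 - <<'E'
from h import *
d=load("w4");im=d["img"];m=((im.max(2)<60)*255).astype(np.uint8);k=np.zeros_like(m);k[0:225,200:450]=m[0:225,200:450]
n,l,s,c=cv2.connectedComponentsWithStats(k)
H0=dict(FL=1.15,FR=3.18,NL=.35,NR=-1.)
for i in range(1,n):
    if s[i,4]>500:
        p=onz(d,*c[i],130);kk=min(AX,key=lambda q:np.linalg.norm(p-AX[q]));v=p-AX[kk]
        print(kk,s[i],"heading %.2f len %.1f from %.2f"%(np.arctan2(v[1],v[0]),np.linalg.norm(v),H0[kk]))
robot.hand_in();print(robot.current_t())
E
```

```text
FL [223   0  34  35 771] heading 0.40 len 11.0 from 1.15
FR [ 406   43   44   44 1199] heading -2.20 len 18.1 from 3.18
NR [ 375  134   34   84 1208] heading -0.21 len 36.2 from -1.00
NL [227 155  32  44 788] heading -0.40 len 22.4 from 0.35
the job is handed in; nothing more can be done
the job is handed in; nothing more can be done
```

I pushed all four wheels round by about 0.75 to 0.9 rad, found the rough castor, and seated it in the repair block's bore_1. I handed the job in at about 42.5 s; no verdict is reported.

- **Finding the rough one:** The castor at the near right of the plinth dragged, taking 3–4 N of steady tangential force. The other three stayed at about 1 N or less, which is noise.
- **Seating:** I gripped that castor by its fork cheeks (30.1 mm between the pads), lifted it clear and lowered it into bore_1. There was no side load on the way down, and the collar met the block at a tool height of 74.9 mm against 75.2 mm expected. The contact force was 7.5 N.
- **Last images:** The castor stands upright and released in bore_1, and the other three are home in the plinth. The ball castor, tape, glue and the other visible items look unmoved, and the robot is clear.

**Checks that disagreed:**
- The top and wrist cameras differed by about 3–4 mm on where the bores were. I aimed nearer the wrist reading, shifted by the offset felt when gripping, and the insertion needed no correction.
- Some heading checks used a partly cropped or shadow-merged view of the wheel, so those turn angles are good to about 0.1–0.2 rad. All are above the 0.5 rad needed.

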